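# Find the steel-cored block by feel and balance it on the bent-lamination former

### The job

One of the three look-alike plywood blocks on the sloping rack has a steel core: find it by its weight and lay it gently, the same face down as in the rack, its long side square across the middle of the curved former's crown so that it balances there level and still, let go of. Leave the two plain blocks lying in the bays they came from, and do not shift the other things on the bench.

Things in the scene. Friction and masses are not known exactly. Their poses are not given: they have to be found in the camera images.
- block_a: Plywood block 90 (own x) x 50 (own y) x 45 mm (own z), one of three look-alikes. Origin at the centre of its underside. It starts flat on the rack's slope, own x pointing up the slope away from the robot, lower end at the lip, in any of the three bays. Two of the blocks are plain, 150 to 260 g; one has a hidden steel core, 550 to 700 g.
- block_b: Plywood block 90 (own x) x 50 (own y) x 45 mm (own z), one of three look-alikes. Origin at the centre of its underside. It starts flat on the rack's slope, own x pointing up the slope away from the robot, lower end at the lip, in any of the three bays. Two of the blocks are plain, 150 to 260 g; one has a hidden steel core, 550 to 700 g.
- block_c: Plywood block 90 (own x) x 50 (own y) x 45 mm (own z), one of three look-alikes. Origin at the centre of its underside. It starts flat on the rack's slope, own x pointing up the slope away from the robot, lower end at the lip, in any of the three bays. Two of the blocks are plain, 150 to 260 g; one has a hidden steel core, 550 to 700 g.
- rack: Fixed plywood rack. Origin on the bench under mid-deck; own x points away from the robot. The deck, 350 mm wide in own y, slopes up at 35 degrees along own +x, its middle 75 mm above the bench. Three bays at own y = -110, 0, 110 mm, parted by strips 8 mm high; a lip 18 mm high along the lower edge stops the blocks from sliding.
- pipe (a point): Mid-point of a fixed 60 mm dust pipe that runs along own y, straight above mid-deck, its axis 320 mm above the bench. The hand cannot come straight down on the blocks: it comes from the robot's side, leaning as the blocks do. The pipe turns down to the bench at own y = -230 mm; a 16 mm post carries it at own y = +190 mm.
- former: Fixed wooden lamination former, origin under its middle on the bench: a round back of 100 mm radius about a level axis along own y, 200 mm long in y, 210 mm wide in x at the foot, 145 mm high at the crown; a bent veneer strip, part of it, covers the back.
- crown (a point): Middle of the former's crown (its highest line), 145 mm above the bench. Its z is up, its y runs along the crown, its x across it.
- glue: Bystander, loose: glue bottle, 52 mm diameter, 150 mm tall. Origin at the centre of its underside. 
- tape: Bystander, loose: tape measure lying flat, about 75 x 66 mm, 35 mm high. Origin at the centre of its underside. 
- screwdriver: Bystander, loose: screwdriver about 0.2 m long lying along own x on the bench between robot and rack, under 35 mm high.
- screws: Bystander, loose: jar of 60 mm diameter, 70 mm tall. Origin at the centre of its underside. 
- offcut: Bystander, loose: plywood offcut 120 x 60 x 18 mm. Origin at the centre of its underside. 
- wedge: Bystander, loose: hardwood packing piece 70 x 30 x 25 mm. Origin at the centre of its underside. 
Mind the look-alikes: they are no part of the job. What is shaped like the block_b but green, red or yellow is not meant.

How it is judged:
By the outcome, as a careful person would: the job done as asked, in the order asked, and still so for the second after the job is handed in, with the robot touching nothing.
It also fails if it takes over 64 s, if anything falls off the work surface, if the arm or the gripper's body presses on something with over 40 N, if the wrist force passes 120 N, or if a joint passes its speed limit or range.

### The arm

A 6-joint arm with a two-finger parallel gripper is mounted at the origin on the work surface. World frame = base frame: x ahead of the robot, y to its left, z up, the work surface at z = 0. Lengths are in m, angles in rad, forces in N, time in s.
With the tool pointing down it reaches from about 0.3 to 0.85 m from the base axis. Payload 5.4 kg.
Tool frame: the origin (TCP) lies at the very end of the fingers, on their centre line; the grasp point (between the pads) lies 19 mm behind it; z points along the fingers, y is the line along which they close (so a half turn about z gives the same grasp; the last joint's range is limited). The gripper opens to 85 mm and grips with 20 to 120 N. Pads are 22 mm wide; open, the fingers measure 114 mm over their backs; the gripper's body (76 mm by 85 mm) begins 54 mm behind the grasp point. The pads swing forward as they close: fully open they stand 13 mm farther back than shut.
Start: joints at [-1.472, 0.158, 1.597, -0, 1.386, -0.21], TCP at [0.175, -0.548, 0.231] pointing down, gripper open.
Joint ranges: [-2.91, 2.91], [-0.94, 2.29], [0.18, 2.7], [-1.29, 4.43], [0.17, 2.64], [-3, 3]. Speed limits (rad/s): [2.57, 2.57, 3.14, 3.14, 3.14, 3.14].

### API

Orientations are given as a unit quaternion [x, y, z, w].
In Python, from plant import manip gives the robot as it stands.
- The arm moves only by the tool arm_command, never from a script. Its argument "series" is a list that holds one entry, the list of rows, each a list of 6 numbers: the shift along the world's x, y, z in mm, then the turn, a rotation vector about the world's x, y, z in degrees. A call has 1 to 8 rows; each row is the pose to reach, as a shift and turn from the pose commanded when the call began; what a row does not reach only later rows make up. A row lasts 1/10 s, in which the tool goes at most 50 mm and 8.59 degrees, less where a joint would pass 70% of its speed; a pose out of reach is approached as far as the arm can. A call with a gripper value outside its range is refused whole. "grip" is the opening, from 0 (shut) to 1 (fully open), set as the call begins (left out, the last holds). The fingers move at their own pace and stop on an object; "grip_force" is the grip in N (left out, the last holds). Time passes only in rows, so rows that repeat a pose let the fingers close. It gives the time, the measured TCP pose, the force, the opening and the grip force at its end, in the units of the state.
- manip.observe(): the state, without advancing time (a new reading comes with each control period).
- manip.grab_frame(name): name is "scene" or "top" or "wrist"; returns a dict with "pixels" (480x640x3 uint8, red, green, blue), "mtx" (3x3 intrinsics, pixels), "xyz" and "attitude" of the camera in the world. Camera axes: x right, y down, z forward; pixel columns grow to the right and rows downward; lengths in m; the calibration is good to about 2 mm. The wrist camera is an equidistant fisheye: a pixel r from the principal point sees the ray r / f radians off the axis. A picture is of the moment at which its call begins. There is no depth.
- manip.finish_job(): hands the job in; it is judged then, once.
Trained networks look in the newest picture that a camera, given by its name, has taken for a name from the list of things; names that differ only in an ending like _2 or _b are one class to them, and where a whole thing is asked for, a point or a joint stands for the part that bears it (a point fixed in the world has none). Each returns a list of dicts, best first, with "p" (0 to 1); they miss things now and then, are a little off and sometimes report something else, mostly with a low value. They report only what shows in the picture. A call takes as long as a camera call. They do not tell look-alikes from the thing itself.
- manip.find_in(camera, name): "extent" ([centre column, centre row, width, height] in pixels, round what is visible of it).
- manip.outline_of(camera, name): "pixels" (480x640 bool, what is visible of it) and "extent" ([centre column, centre row, width, height] in pixels, round what is visible of it).
- manip.pinpoint(camera, name): "position" ([column, row] in pixels: a listed point, or the origin of a listed thing).
The state is a dict: "clock": time; "qpos": joint angles; "dq": joint speeds; "joint_efforts": joint torques, N m; "tool_pos": TCP position; "ee_rot": TCP orientation; "force": force on the tool from outside, world axes, zero at the start; "ft_torque": the same for the moment, N m; "opening": finger opening in m; "grip_force": force on a finger pad.
Only numpy, scipy, OpenCV 4.12 (cv2) and the standard library are available. Lean on these libraries where they do the work, as an engineer would, in place of code of your own. Each camera call takes 0.05 s, during which the arm holds its last target. There are 200 camera calls.

## Working session

There is one attempt and no reset: what is moved stays moved. The work goes in short steps, Python scripts to look and compute and a tool call to move; the robot and the scene stay as the last step left them, time stands still between calls to the robot, and variables do not carry over. Pictures are saved under pics/ and viewed, at most 10 in all, crops included, and the job is handed in when it is done.

Besides the shell and the picture viewer there is one more tool, called after "Emit:" in YAML: its name, and indented under it one key for each argument. arm_command: Moves the arm, as the interface text tells. Its arguments: {"type":"object","properties":{"series":{"type":"array"},"grip":{"type":"number"},"grip_force":{"type":"number"}},"required":["series"]}

```bash
mkdir -p pics
cat > h.py <<'E'
import numpy as np,cv2
from scipy.spatial.transform import Rotation as R
from plant import manip
def rot(a):
    a=np.array(a); return a if a.shape==(3,3) else R.from_quat(a).as_matrix()
def ray(f,px,fish=False):
    K=np.array(f["mtx"]); v=np.array([(px[0]-K[0,2])/K[0,0],(px[1]-K[1,2])/K[1,1],1.])
    if fish:
        t=np.hypot(v[0],v[1]); s=np.sin(t)/t if t>1e-9 else 1; v=np.array([v[0]*s,v[1]*s,np.cos(t)])
    return rot(f["attitude"])@v
def onz(f,px,z,fish=False):
    d=ray(f,px,fish); o=np.array(f["xyz"]); return o+d*(z-o[2])/d[2]
def proj(f,P):
    p=rot(f["attitude"]).T@(np.array(P)-np.array(f["xyz"])); q=np.array(f["mtx"])@p; return q[:2]/q[2]
def tri(f1,p1,f2,p2):
    A=np.zeros((3,3));b=np.zeros(3)
    for f,p in((f1,p1),(f2,p2)):
        d=ray(f,p);d/=np.linalg.norm(d);M=np.eye(3)-np.outer(d,d);A+=M;b+=M@np.array(f["xyz"])
    return np.linalg.solve(A,b)
def save(f,n): cv2.imwrite(f"pics/{n}.png",f["pixels"][:,:,::-1])
E
python3 - <<'E'
from h import *
np.set_printoptions(precision=3,suppress=True)
F={}
for c in("scene","top"):
    f=F[c]=manip.grab_frame(c);save(f,c+"0");print(c,f["xyz"],rot(f["attitude"])[:,2])
    for n in("block_a","rack","pipe","former","crown","glue","tape","screwdriver","screws","offcut","wedge"):
        print(n,[(np.round(d["position"],1).tolist(),round(d["p"],2)) for d in manip.pinpoint(c,n)][:5])
print(manip.observe())
import pickle;pickle.dump(F,open("F0.pkl","wb"))
E
```

```text
scene [ 1.513 -0.276  1.179] [-0.694  0.208 -0.69 ]
block_a [([262.1, 291.1], 0.85), ([225.9, 300.1], 0.84), ([195.8, 273.0], 0.78), ([159.5, 303.4], 0.78), ([299.2, 280.5], 0.74)]
rack [([262.1, 307.0], 0.81), ([389.2, 265.2], 0.58)]
pipe [([255.6, 230.0], 0.91)]
former [([391.7, 264.1], 0.94)]
crown [([392.4, 230.2], 0.91)]
glue [([391.7, 311.9], 0.67), ([261.9, 290.1], 0.44)]
tape [([309.4, 244.4], 0.55)]
screwdriver [([238.6, 274.7], 0.43)]
screws [([257.2, 349.2], 0.82), ([388.9, 268.0], 0.68)]
offcut [([437.3, 255.4], 0.79)]
wedge []
top [0.393 0.016 1.335] [ 0.109 -0.004 -0.994]
block_a [([372.9, 224.0], 0.95), ([433.0, 295.6], 0.88), ([469.4, 256.7], 0.79), ([398.4, 334.6], 0.69), ([415.2, 223.9], 0.66)]
rack [([370.1, 225.4], 0.85), ([415.6, 221.8], 0.53), ([207.5, 303.2], 0.45)]
pipe [([388.6, 210.6], 0.81)]
former [([227.3, 254.0], 0.65)]
crown [([219.3, 245.9], 0.66)]
glue [([250.3, 191.0], 0.58)]
tape [([306.3, 297.2], 0.58)]
screwdriver [([386.7, 277.6], 0.91)]
screws [([384.8, 184.9], 0.72)]
offcut [([170.8, 250.6], 0.63)]
wedge [([204.7, 302.0], 0.83), ([251.5, 188.8], 0.41)]
{'clock': 1.2, 'qpos': array([-1.472,  0.158,  1.597, -0.   ,  1.386, -0.21 ]), 'dq': array([ 0.003,  0.001,  0.001, -0.001, -0.001,  0.001]), 'joint_efforts': array([ -0.   , -39.601, -33.17 ,  -0.   ,   0.   ,  -0.   ]), 'tool_pos': array([ 0.175, -0.548,  0.231]), 'ee_rot': array([ 0.988,  0.154, -0.   , -0.   ]), 'force': array([ 0.056, -0.569,  0.128]), 'ft_torque': array([ 0.019, -0.035, -0.005]), 'grip_force': 0.0, 'opening': 0.08535123330238191}
```

View pics/scene0.png

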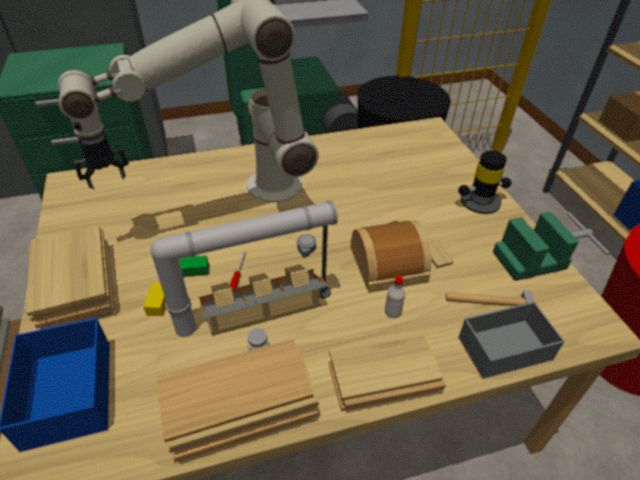

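View pics/top0.png

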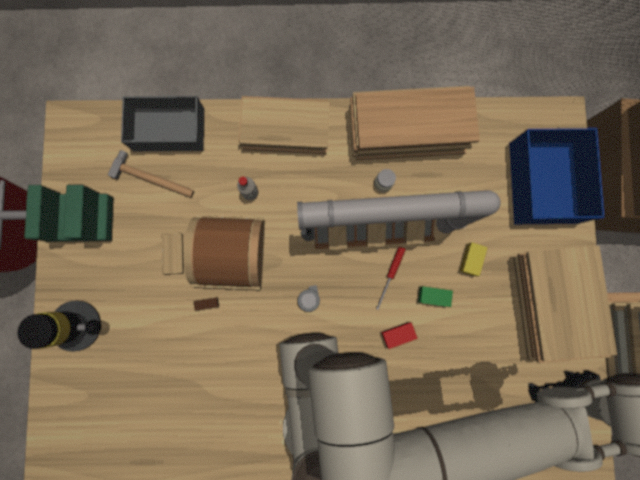

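Run:
```python
from h import *
import pickle
np.set_printoptions(precision=3,suppress=True)
F=pickle.load(open("F0.pkl","rb"));s,t=F["scene"],F["top"]
for n,a,b in(("pipe",(255.6,230),(388.6,210.6)),("crown",(392.4,230.2),(219.3,245.9)),("rack",(262.1,307),(370.1,225.4)),("former",(391.7,264.1),(227.3,254)),("mid",(262.1,291.1),(372.9,224))):
    print(n,tri(s,a,t,b))
for n,p,z in(("crown",(219.3,245.9),.145),("pipe",(388.6,210.6),.32),("glue",(250.3,191),0),("tape",(306.3,297.2),0),("sd",(386.7,277.6),0),("screws",(384.8,184.9),0),("b1",(433,295.6),0),("b2",(469.4,256.7),0),("b3",(398.4,334.6),0),("wedge",(204.7,302),0),("offcut",(170.8,250.6),0)): print(n,onz(t,p,z))
for n in("block_a","rack","former","pipe"):
    for c in("top","scene"):
        for d in manip.outline_of(c,n)[:4]:
            m=d["pixels"].astype(np.uint8)
            cs=max(cv2.findContours(m,0,2)[0],key=cv2.contourArea);r=cv2.minAreaRect(cs)
            print(n,c,round(d["p"],2),np.round(cv2.boxPoints(r)).tolist())
```

```text
pipe [ 0.579 -0.161  0.319]
crown [0.515 0.263 0.159]
rack [ 0.588 -0.161  0.018]
former [ 0.509  0.278 -0.002]
mid [ 0.583 -0.158  0.083]
crown [0.517 0.268 0.145]
pipe [ 0.578 -0.162  0.32 ]
glue [0.701 0.206 0.   ]
tape [0.376 0.036 0.   ]
sd [ 0.432 -0.206  0.   ]
screws [ 0.717 -0.208  0.   ]
b1 [ 0.377 -0.344  0.   ]
b2 [ 0.493 -0.459  0.   ]
b3 [ 0.263 -0.237  0.   ]
wedge [0.364 0.34  0.   ]
offcut [0.52  0.445 0.   ]
block_a top 0.95 [[379.0, 331.0], [411.0, 320.0], [418.0, 340.0], [386.0, 351.0]]
block_a top 0.89 [[403.0, 221.0], [425.0, 221.0], [425.0, 244.0], [403.0, 244.0]]
block_a top 0.84 [[417.0, 302.0], [419.0, 285.0], [454.0, 291.0], [451.0, 308.0]]
block_a top 0.82 [[458.0, 273.0], [466.0, 241.0], [488.0, 247.0], [479.0, 279.0]]
block_a scene 0.84 [[246.0, 276.0], [266.0, 271.0], [272.0, 293.0], [252.0, 298.0]]
block_a scene 0.67 [[282.0, 266.0], [305.0, 261.0], [310.0, 283.0], [288.0, 289.0]]
block_a scene 0.66 [[143.0, 283.0], [164.0, 283.0], [164.0, 315.0], [143.0, 315.0]]
block_a scene 0.64 [[209.0, 284.0], [228.0, 280.0], [234.0, 302.0], [215.0, 307.0]]
rack top 0.58 [[296.0, 202.0], [499.0, 189.0], [502.0, 237.0], [299.0, 250.0]]
rack scene 0.73 [[147.0, 240.0], [334.0, 198.0], [357.0, 302.0], [171.0, 344.0]]
rack scene 0.55 [[420.0, 243.0], [435.0, 234.0], [454.0, 262.0], [438.0, 272.0]]
former top 0.55 [[181.0, 287.0], [184.0, 215.0], [266.0, 218.0], [263.0, 291.0]]
former scene 0.69 [[347.0, 229.0], [424.0, 216.0], [436.0, 281.0], [358.0, 294.0]]
pipe top 0.74 [[296.0, 202.0], [500.0, 189.0], [504.0, 238.0], [300.0, 251.0]]
pipe scene 0.72 [[148.0, 240.0], [333.0, 199.0], [356.0, 302.0], [171.0, 344.0]]
```

The scene picture shows the rack with its three blocks (scene px about 225–300, 285) under the grey pipe, and the former at (392, 255). The top picture has the former at (226, 252) with its axis across the image. The red, green and yellow decoys lie on the bench.

```bash
cat >> h.py <<'E'
def target(yaw,pitch,pos,st=None):
    """tool pose: y=-rack y, leaning by pitch deg; print shift mm and rotvec deg from now"""
    st=st or manip.observe()
    c=np.array([np.cos(yaw),np.sin(yaw),0]);y=np.array([np.sin(yaw),-np.cos(yaw),0]);p=np.radians(pitch)
    z=np.sin(p)*c-np.cos(p)*np.array([0,0,1.]);M=np.column_stack([np.cross(y,z),y,z])
    rv=(R.from_matrix(M)*R.from_quat(st["ee_rot"]).inv()).as_rotvec(degrees=True)
    return (np.array(pos)-st["tool_pos"])*1000,rv
E
python3 - <<'E'
from h import *
import pickle
np.set_printoptions(precision=3,suppress=True)
F=pickle.load(open("F0.pkl","rb"));s,t=F["scene"],F["top"]
for p in((225.9,300.1),(262.1,291.1),(299.2,280.5)): print(onz(s,p,.083),onz(s,p,.075))
for p in((372.9,224),(415.2,223.9)): print(onz(t,p,.08))
# edges of the top crop for pipe
a=onz(t,(302,215),.32);b=onz(t,(495,202),.32);print("pipe ends",a,b)
# former corners, from the box, foot at z~0 / ridge ends
for p in((184,215),(266,218),(263,291),(181,287)):print(onz(t,p,.05))
im=t["pixels"][170:310,170:510];cv2.imwrite("pics/tcrop.png",cv2.resize(im[:,:,::-1],(800,330),interpolation=cv2.INTER_CUBIC))
n=np.array([-np.sin(np.radians(35)),0,np.cos(np.radians(35))])
print(target(np.radians(5),35,np.array([.577,-.16,.08])+n*.12))
E
```

```text
[ 0.588 -0.264  0.083] [ 0.581 -0.264  0.075]
[ 0.582 -0.159  0.083] [ 0.576 -0.158  0.075]
[ 0.571 -0.046  0.083] [ 0.564 -0.044  0.075]
[ 0.583 -0.158  0.08 ]
[ 0.583 -0.279  0.08 ]
pipe ends [0.57 0.04 0.32] [ 0.596 -0.411  0.32 ]
[0.62  0.393 0.05 ]
[0.609 0.152 0.05 ]
[0.395 0.16  0.05 ]
[0.409 0.397 0.05 ]
(array([333.449, 387.791, -52.997]), array([  6.898, -34.385, -12.294]))
```

View pics/tcrop.png

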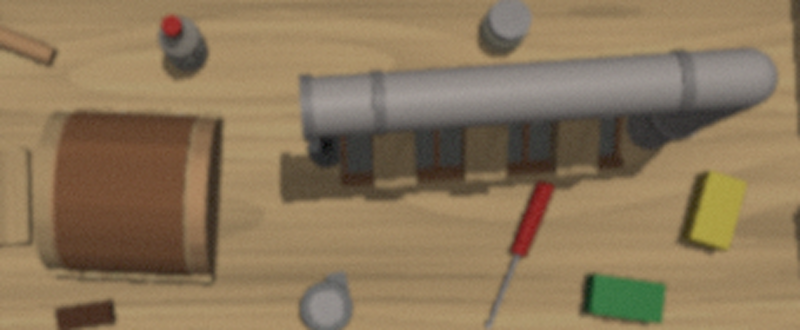

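The crop shows the three block tops in their bays, partly under the pipe, at crop px 395, 487 and 578. The rack is yawed about +4°, the former about -3°, and the post stands at the left end.

Emit:
arm_command:
  series:
    - [[42,48,0,0,-5,0],[84,96,0,0,-10,-2],[126,144,0,1,-16,-4],[168,194,-5,3,-22,-6],[200,236,-10,4,-27,-9],[230,276,-20,5,-31,-11],[256,310,-30,6,-34,-12],[280,345,-40,6.9,-34.4,-12.5]]

```text
clock: 2.4
tool_pos: [0.4271, -0.2392, 0.2]
ee_rot: [0.953, 0.038, 0.301, -0.013]
force: [0.6, -0.5, -1.0]
opening: 0.0859
grip_force: 0.0
```

Run:
```python
from h import *
np.set_printoptions(precision=3,suppress=True)
w=manip.grab_frame("wrist");save(w,"w1");st=manip.observe();print(st["clock"],st["tool_pos"],st["ee_rot"],st["force"],w["xyz"])
for n in("block_a","rack","pipe"): print(n,[(np.round(d["position"],1).tolist(),round(d["p"],2)) for d in manip.pinpoint("wrist",n)])
for d in manip.outline_of("wrist","block_a"):
    cs=max(cv2.findContours(d["pixels"].astype(np.uint8),0,2)[0],key=cv2.contourArea);print(round(d["p"],2),np.round(cv2.boxPoints(cv2.minAreaRect(cs))).tolist())
```

```text
2.45 [ 0.429 -0.231  0.198] [ 0.953  0.041  0.301 -0.018] [ 2.076  3.955 -1.714] [ 0.405 -0.242  0.358]
block_a [([524.7, 296.0], 0.88), ([419.8, 402.1], 0.86), ([247.4, 154.6], 0.67), ([138.5, 165.3], 0.66), ([364.0, 158.9], 0.58)]
rack []
pipe []
0.97 [[91.0, 112.0], [159.0, 109.0], [163.0, 213.0], [95.0, 215.0]]
0.88 [[205.0, 102.0], [273.0, 102.0], [273.0, 213.0], [205.0, 213.0]]
0.83 [[370.0, 414.0], [384.0, 364.0], [437.0, 378.0], [423.0, 429.0]]
0.74 [[17.0, 357.0], [73.0, 306.0], [105.0, 341.0], [49.0, 392.0]]
0.66 [[339.0, 216.0], [341.0, 102.0], [407.0, 104.0], [404.0, 217.0]]
0.59 [[-7.0, 61.0], [7.0, 49.0], [62.0, 113.0], [47.0, 125.0]]
0.55 [[496.0, 332.0], [518.0, 238.0], [576.0, 252.0], [553.0, 346.0]]
```

View pics/w1.png

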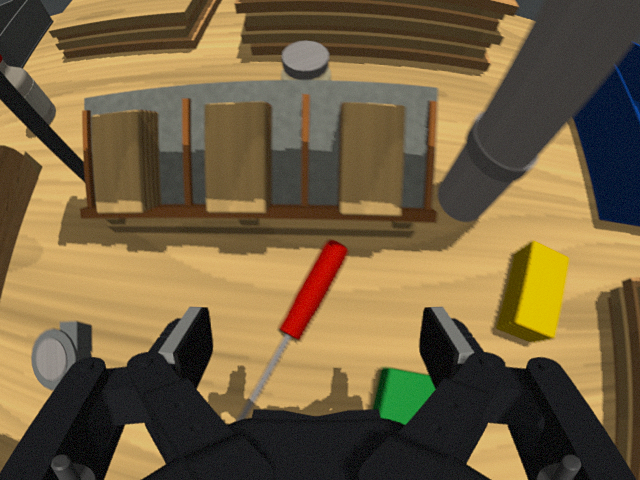

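The wrist picture shows the three blocks in their bays, the middle one's top at about (205–270, 103–213). They are laterally off-centre in the bays. I'll move to the pre-grasp and fit from there.

Emit:
arm_command:
  series:
    - [[30,25,-3,0,0,0],[51,39,-5,0,0,0],[51,39,-5,0,0,0],[51,39,-5,0,0,0]]

```text
clock: 3.05
tool_pos: [0.4779, -0.203, 0.1962]
ee_rot: [0.953, 0.04, 0.301, -0.012]
force: [-0.2, -0.4, 0.8]
opening: 0.0858
grip_force: 0.0
```

Run:
```python
from h import *
import pickle
np.set_printoptions(precision=3,suppress=True)
w=manip.grab_frame("wrist");save(w,"w2");st=manip.observe();pickle.dump((w,st),open("w2.pkl","wb"));print(st["clock"],st["tool_pos"],st["ee_rot"],st["force"],st["ft_torque"],w["xyz"])
print([(np.round(d["position"],1).tolist(),round(d["p"],2)) for d in manip.pinpoint("wrist","block_a")])
for d in manip.outline_of("wrist","block_a"):
    cs=max(cv2.findContours(d["pixels"].astype(np.uint8),0,2)[0],key=cv2.contourArea);print(round(d["p"],2),np.round(cv2.boxPoints(cv2.minAreaRect(cs))).tolist())
```

```text
3.1 [ 0.478 -0.203  0.196] [ 0.953  0.039  0.301 -0.012] [-0.534  0.379 -0.166] [-0.002  0.253 -0.043] [ 0.456 -0.205  0.354]
[([406.9, 210.1], 0.97), ([554.7, 344.2], 0.71), ([153.0, 209.8], 0.59), ([336.7, 124.1], 0.39)]
0.97 [[236.0, 152.0], [308.0, 152.0], [308.0, 276.0], [236.0, 276.0]]
0.89 [[375.0, 278.0], [383.0, 155.0], [459.0, 160.0], [451.0, 283.0]]
0.88 [[102.0, 158.0], [178.0, 153.0], [186.0, 271.0], [110.0, 276.0]]
0.8 [[464.0, 472.0], [477.0, 425.0], [519.0, 437.0], [506.0, 483.0]]
0.71 [[527.0, 376.0], [548.0, 287.0], [605.0, 300.0], [584.0, 389.0]]
0.4 [[-0.0, 180.0], [44.0, 180.0], [44.0, 355.0], [0.0, 355.0]]
```

View pics/w2.png

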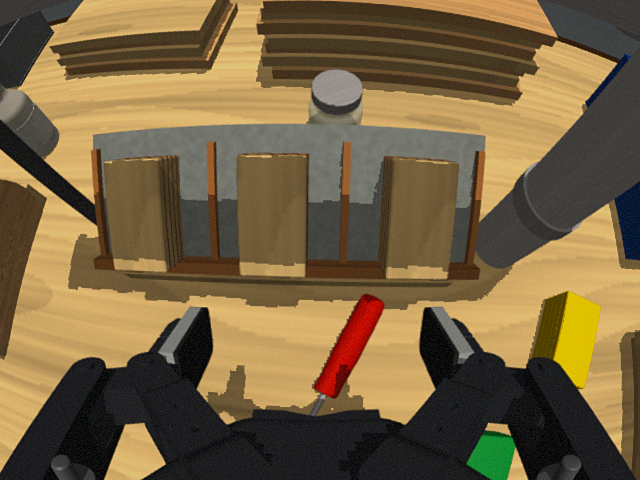

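The picture shows the three block tops in full. The middle one's corners are (238,154), (308,154), (306,276) and (238,276), and the divider strips are near columns 211 and 346.

```bash
cat > fit.py <<'E'
from h import *
import pickle
from scipy.optimize import least_squares
np.set_printoptions(precision=4,suppress=True)
def fproj(f,P):
    p=(np.atleast_2d(P)-np.array(f["xyz"]))@rot(f["attitude"]);K=np.array(f["mtx"])
    t=np.arctan2(np.hypot(p[:,0],p[:,1]),p[:,2]);u=p[:,:2]/np.linalg.norm(p[:,:2],axis=1)[:,None]
    return np.c_[K[0,0]*t*u[:,0]+K[0,2],K[1,1]*t*u[:,1]+K[1,2]]
a=np.radians(35);RY=R.from_euler("y",-a).as_matrix()
def deck(x,y,yaw,s,l,h):  # along slope s, lateral l, height h above deck
    return R.from_euler("z",yaw).as_matrix()@(RY@np.array([s,l,h])+[0,0,.075])+[x,y,0]
if __name__=="__main__":
    w,st=pickle.load(open("w2.pkl","rb"));F=pickle.load(open("F0.pkl","rb"))
    C=[[(106,160),(163,157),(168,271),(114,271)],[(238,154),(308,154),(306,276),(238,276)],[(387,157),(458,161),(451,279),(387,277)]]
    S=[((210,143),(213,262),.055),((347,142),(345,264),-.055)]
    def res(p):
        x,y,yaw,s=p[:4];r=[]
        for i in range(3):
            P=[deck(x,y,yaw,s+ds*.045,p[4+i]+dl*.025,.045) for ds,dl in((1,1),(1,-1),(-1,-1),(-1,1))]
            r+=list((fproj(w,P)-C[i]).ravel())
        for p1,p2,l in S:
            for q,ss in((p1,.07),(p2,-.045)):
                Q=fproj(w,deck(x,y,yaw,ss,l,.008))[0];r.append(Q[0]-q[0])
        for i,q in enumerate(((299.2,280.5),(262.1,291.1),(225.9,300.1))):
            r+=list((proj(F["scene"],deck(x,y,yaw,s,p[4+i],0))-q)/1.5)
        r+=[(x-.578)/.003,(y+.161)/.004]
        return r
    o=least_squares(res,[.578,-.161,.07,0,.11,0,-.11],loss="soft_l1",x_scale=.01)
    print(o.x,np.degrees(o.x[2]),o.cost);print(np.round(o.fun,1))
    np.save("rack.npy",o.x)
    x,y,yaw,s=o.x[:4]
    for i in range(3):
        for h in(.03,.013):
            P=deck(x,y,yaw,s,o.x[4+i],h);print(i,h,P,*target(yaw,35,P))
E
python3 fit.py
```

```text
[ 0.5809 -0.1632  0.0618  0.0001  0.1073 -0.0006 -0.1086] 3.539816058659149 27.80004420416045
[-1.6  0.2 -2.6 -0.5  1.2  1.7  1.8 -0.8 -2.  -0.2 -0.3 -0.3  0.2  1.2
  1.9 -0.6  4.6 -0.5  0.8 -0.1 -4.3 -0.2 -3.2  1.5 -0.7  1.2  0.7 -1.9
 -2.   2.2 -1.1  1.2 -1.7  1.6  1.  -0.5]
0 0.03 [ 0.5572 -0.0572  0.0996] [ 79.6962 145.981  -96.4528] [-0.0129  0.019  -1.1385]
0 0.013 [ 0.5669 -0.0566  0.0857] [  89.4284  146.583  -110.3784] [-0.0129  0.019  -1.1385]
1 0.03 [ 0.5639 -0.1648  0.0996] [ 86.3543  38.3503 -96.4528] [-0.0129  0.019  -1.1385]
1 0.013 [ 0.5736 -0.1642  0.0857] [  96.0865   38.9523 -110.3784] [-0.0129  0.019  -1.1385]
2 0.03 [ 0.5705 -0.2726  0.0996] [ 93.0228 -69.4498 -96.4528] [-0.0129  0.019  -1.1385]
2 0.013 [ 0.5803 -0.272   0.0857] [ 102.755   -68.8478 -110.3784] [-0.0129  0.019  -1.1385]
```

Emit:
arm_command:
  series:
    - [[30,20,-25,0,0,-1.1],[52,36,-47,0,0,-1.1],[70,37,-72,0,0,-1.1],[85,38,-94,0,0,-1.1],[94,39,-107,0,0,-1.1],[99,39,-114,0,0,-1.1],[99,39,-114,0,0,-1.1],[99,39,-114,0,0,-1.1]]
  grip: 1

```text
clock: 4.0
tool_pos: [0.577, -0.1634, 0.0825]
ee_rot: [0.953, 0.03, 0.301, -0.01]
force: [-0.5, -0.2, 0.6]
opening: 0.0856
grip_force: 0.0
```

Emit:
arm_command:
  series:
    - [[0,0,0,0,0,0],[0,0,0,0,0,0],[0,0,0,0,0,0],[0,0,0,0,0,0],[0,0,0,0,0,0],[0,0,0,0,0,0]]
  grip: 0.3
  grip_force: 40

```text
clock: 4.6
tool_pos: [0.5771, -0.163, 0.0827]
ee_rot: [0.953, 0.031, 0.301, -0.01]
force: [-6.7, 0.4, 7.3]
opening: 0.0497
grip_force: 40.2
```

Run:
```python
from fit import *
w=manip.grab_frame("wrist");save(w,"w3");st=manip.observe()
o=np.load("rack.npy")
print(st);print("err vs h=8:",(deck(*o[:4],o[5],.008)-st["tool_pos"])*1000,target(o[2],35,st["tool_pos"])[1])
```

```text
{'clock': 4.65, 'qpos': array([-0.6865,  0.0903,  2.1238,  0.7717,  0.5971,  0.241 ]), 'dq': array([ 0.0008,  0.    ,  0.001 , -0.0004,  0.0003, -0.0007]), 'joint_efforts': array([  1.2322, -28.6095, -27.161 ,   1.4685,  -0.7744,  -0.1155]), 'tool_pos': array([ 0.5771, -0.163 ,  0.0826]), 'ee_rot': array([ 0.9531,  0.0307,  0.3011, -0.0098]), 'force': array([-6.424 , -0.075 ,  6.7057]), 'ft_torque': array([ 0.063 ,  0.5324, -0.0672]), 'grip_force': 40.23117005825043, 'opening': 0.04957753064644875}
err vs h=8: [-0.6057 -1.018  -1.012 ] [-0.0132  0.0641 -0.1538]
```

Emit:
arm_command:
  series:
    - [[-5,0,8,0,0,0],[-13,-1,18,0,0,0],[-20,-1,29,0,0,0],[-20,-1,29,0,0,0],[-20,-1,29,0,0,0],[-20,-1,29,0,0,0]]

```text
clock: 5.25
tool_pos: [0.5563, -0.163, 0.1095]
ee_rot: [0.953, 0.031, 0.3, -0.011]
force: [0.4, -0.6, -5.4]
opening: 0.0496
grip_force: 45.0
```

Run:
```python
from fit import *
for i in range(3):
    w=manip.grab_frame("wrist");st=manip.observe();print(st["clock"],st["tool_pos"],st["force"],st["ft_torque"],st["joint_efforts"])
```

```text
5.3 [ 0.5564 -0.163   0.1096] [ 0.1393 -0.4516 -6.3888] [-0.0055  0.7446 -0.0017] [ -0.0461 -31.1644 -31.6126   1.9225  -0.9082  -0.0009]
5.35 [ 0.5566 -0.1631  0.1097] [ 0.0838 -0.4042 -6.0286] [-0.0127  0.75    0.0498] [ -0.0245 -31.0542 -31.5528   1.9204  -0.9028  -0.0009]
5.4 [ 0.5567 -0.1632  0.1099] [ 0.3357  0.6471 -5.9187] [-0.0415  0.7927 -0.0045] [ -0.0095 -30.9739 -31.5222   1.9195  -0.9006  -0.0008]
```

6.0 N on the lift is about 0.61 kg, so the middle block has the steel core. I'm carrying it out and over to the former, staying clear of the pipe and post before turning upright.

Emit:
arm_command:
  series:
    - [[-25,-1,36,0,0,0],[-52,-2,75,0,0,0],[-75,5,110,0,0,0],[-88,40,130,0,0,0],[-95,85,140,0,0,0],[-95,132,140,0,0,0],[-95,180,140,0,0,0],[-95,228,140,0,0,0]]

```text
clock: 6.2
tool_pos: [0.4612, 0.0661, 0.2507]
ee_rot: [0.953, 0.03, 0.301, -0.01]
force: [1.2, -1.3, -5.6]
opening: 0.0494
grip_force: 46.2
```

Run:
```python
from fit import *
st=manip.observe();print(st["clock"],st["tool_pos"],st["force"],target(np.radians(-3),0,[.517,.267,.25]))
```

```text
6.2 [0.4612 0.0661 0.2507] [ 1.1688 -1.2706 -5.6163] (array([ 55.7588, 200.9   ,  -0.6885]), array([-0.287 , 35.0799, -6.4149]))
```

Emit:
arm_command:
  series:
    - [[0,45,0,0,0,0],[0,90,0,0,6,-1],[10,130,0,0,13,-2],[24,165,0,0,20,-3.5],[40,185,0,0,27,-5],[56,201,0,-0.3,34,-6.4],[56,201,0,-0.3,35.1,-6.4],[56,201,0,-0.3,35.1,-6.4]]

```text
clock: 7.0
tool_pos: [0.5184, 0.2656, 0.2485]
ee_rot: [1.0, -0.025, -0.002, 0.0]
force: [-0.6, -0.4, -5.7]
opening: 0.0489
grip_force: 45.9
```

Run:
```python
from fit import *
T=[]
for i in range(6):
    w=manip.grab_frame("wrist");st=manip.observe();T.append(np.r_[st["force"],st["ft_torque"]])
save(w,"w4");pickle.dump((w,st),open("w4.pkl","wb"))
print(st["clock"],st["tool_pos"],st["ee_rot"],np.mean(T[1:],0),np.std(T[1:],0),w["xyz"],w["mtx"])
for n in("crown","former"):
  for c in("wrist","scene","top"):
    if c!="wrist" and n=="crown": manip.grab_frame(c)
    print(n,c,[(np.round(d["position"],1).tolist(),round(d["p"],2)) for d in manip.pinpoint(c,n)])
print(target(np.radians(-3),0,[.517,.267,.25]))
```

```text
7.3 [0.5173 0.2652 0.2519] [ 0.9997 -0.0255  0.0005 -0.0004] [-0.4478 -0.077  -4.8874 -0.025  -0.0046 -0.0045] [0.131  0.8141 0.5579 0.0233 0.0253 0.0215] [0.59   0.261  0.3938] [[371.6483   0.     315.669 ]
 [  0.     371.6483 246.1895]
 [  0.       0.       1.    ]]
crown wrist []
crown scene [([393.9, 233.3], 0.56)]
crown top [([221.2, 251.6], 0.8)]
former wrist [([317.0, 212.1], 0.78), ([605.4, 164.3], 0.64)]
former scene [([388.9, 265.9], 0.94)]
former top [([228.6, 255.5], 0.66)]
(array([-0.9475,  1.6027, -0.7674]), array([-0.0051, -0.0604, -0.0785]))
```

View pics/w4.png

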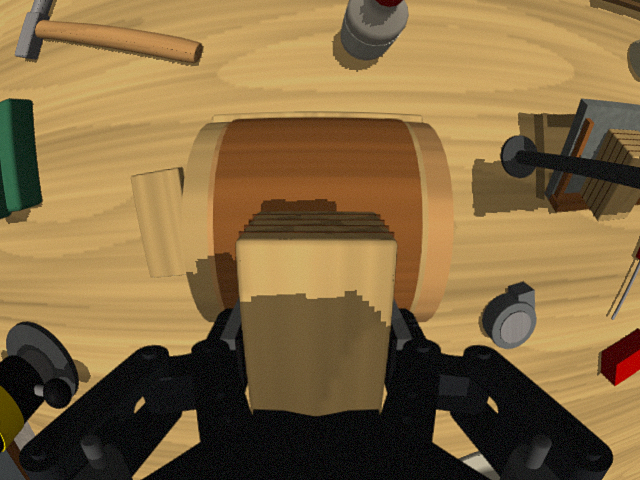

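The wrist picture shows the held block level over the former. The former's ends lie at about columns 187 and 455, its far foot edge at row 113, and tape, post and glue are clear. I'll fit the former's pose from its outline.

Run:
```python
from fit import *
from scipy.spatial import cKDTree
w,st=pickle.load(open("w4.pkl","rb"));F=pickle.load(open("F0.pkl","rb"))
for p in((219.3,245.9),(221.2,251.6)):print(onz(F["top"],p,.145))
for p in((392.4,230.2),(393.9,233.3)):print(onz(F["scene"],p,.145))
ds=manip.outline_of("wrist","former")
m=ds[0]["pixels"];print(ds[0]["p"],ds[0]["extent"])
L=[];Rr=[]
for r in range(150,300,6):
    c=np.flatnonzero(m[r]);L.append((c.min(),r)) if c.size else 0;Rr.append((c.max(),r)) if c.size else 0
Tt=[(c,np.flatnonzero(m[:,c]).min()) for c in range(230,415,8)]
print(L[::5],Rr[::5],Tt[::6])
th=np.linspace(-.2,np.pi/2+.2,400)
def mod(p,y):
    M=R.from_euler("z",p[2]).as_matrix();X=.1*np.sin(np.linspace(-.3,1.5,600));Z=.045+.1*np.cos(np.linspace(-.3,1.5,600))
    return fproj(w,np.c_[X,np.full(600,y),Z]@M.T+[p[0],p[1],0])
def res(p):
    r=[]
    for pts,y in((L,.1),(Rr,-.1)):
        q=mod(p,y)
        for c,rr in pts:
            k=np.argmin(abs(q[:,1]-rr));r.append(q[k,0]-c)
    M=R.from_euler("z",p[2]).as_matrix()
    l=fproj(w,np.c_[np.full(200,.105),np.linspace(-.1,.1,200),np.zeros(200)]@M.T+[p[0],p[1],0])
    for c,rr in Tt: r.append(l[np.argmin(abs(l[:,0]-c)),1]-rr)
    return np.array(r)
o=least_squares(res,[.515,.265,-.05],loss="soft_l1",diff_step=1e-3)
print(o.x,np.degrees(o.x[2]),np.round(o.fun[::4],1))
```

```text
[0.5174 0.2681 0.145 ]
[0.5019 0.2628 0.145 ]
[0.5011 0.2691 0.145 ]
[0.5154 0.2682 0.145 ]
0.79 [318.0, 217.8, 277.0, 209.3]
[(np.int64(191), 150), (np.int64(184), 180), (np.int64(181), 210), (np.int64(182), 240), (np.int64(186), 270)] [(np.int64(444), 150), (np.int64(450), 180), (np.int64(453), 210), (np.int64(453), 240), (np.int64(448), 270)] [(230, np.int64(115)), (278, np.int64(113)), (326, np.int64(112)), (374, np.int64(113))]
[ 0.513   0.2642 -0.0461] -2.639571870053217 [-3.4 -1.6 -2.2 -1.7 -2.5 -2.1 -4.6  1.6  1.9  2.1  1.3  2.6  2.3  0.3
  0.1  0.5 -0.4  0.2  1.6]
```

Emit:
arm_command:
  series:
    - [[-2,-1,-25,0,-0.1,0.3],[-4,-1,-50,0,-0.1,0.3],[-4,-1,-65,0,-0.1,0.3],[-4,-1,-76,0,-0.1,0.3],[-4,-1,-80,0,-0.1,0.3],[-4,-1,-80,0,-0.1,0.3],[-4,-1,-80,0,-0.1,0.3],[-4,-1,-80,0,-0.1,0.3]]

```text
clock: 8.55
tool_pos: [0.5148, 0.2647, 0.172]
ee_rot: [1.0, -0.023, 0.001, -0.0]
force: [-0.6, -0.4, -3.9]
opening: 0.0493
grip_force: 45.9
```

```bash
cat > rd.py <<'E'
from h import *
import sys
np.set_printoptions(precision=3,suppress=True)
T=[]
for i in range(int(sys.argv[1])):
    w=manip.grab_frame("wrist");st=manip.observe();T.append(np.r_[st["force"],st["ft_torque"]])
n=len(T);print(st["clock"],st["tool_pos"]*1000,np.mean(T,0),"sem",np.std(T,0)/n**.5,target(np.radians(-2.6),0,st["tool_pos"])[1],st["opening"])
E
python3 rd.py 16
```

```text
9.35 [514.    264.418 170.71 ] [ 0.004  0.01  -5.46   0.002 -0.007  0.002] sem [0.137 0.12  0.134 0.005 0.005 0.008] [-0.001  0.033  0.019] 0.04923329657490576
```

Emit:
arm_command:
  series:
    - [[0,0,-6,0,0,0],[0,0,-11,0,0,0],[0,0,-13,0,0,0],[0,0,-14,0,0,0],[0,0,-14,0,0,0],[0,0,-14,0,0,0]]

```text
clock: 9.95
tool_pos: [0.5141, 0.2645, 0.1569]
ee_rot: [1.0, -0.023, 0.0, -0.0]
force: [0.4, -0.3, -5.6]
opening: 0.0499
grip_force: 46.1
```

Emit:
arm_command:
  series:
    - [[0,0,-1,0,0,0],[0,0,-1,0,0,0],[0,0,-1,0,0,0],[0,0,-1,0,0,0]]

```text
clock: 10.35
tool_pos: [0.514, 0.2644, 0.1558]
ee_rot: [1.0, -0.023, 0.0, -0.0]
force: [-0.2, -0.3, -4.1]
opening: 0.0496
grip_force: 46.1
```

Emit:
arm_command:
  series:
    - [[0,0,-1,0,0,0],[0,0,-1,0,0,0],[0,0,-1,0,0,0],[0,0,-1,0,0,0]]

```text
clock: 10.75
tool_pos: [0.514, 0.2644, 0.1547]
ee_rot: [1.0, -0.023, 0.0, -0.0]
force: [0.5, -0.3, -5.6]
opening: 0.0494
grip_force: 46.1
```

Emit:
arm_command:
  series:
    - [[0,0,-1,0,0,0],[0,0,-1,0,0,0],[0,0,-1,0,0,0],[0,0,-1,0,0,0]]

```text
clock: 11.15
tool_pos: [0.5141, 0.2644, 0.1538]
ee_rot: [1.0, -0.023, 0.0, -0.0]
force: [-0.0, 0.2, -4.8]
opening: 0.0494
grip_force: 46.0
```

Emit:
arm_command:
  series:
    - [[0,0,-1,0,0,0],[0,0,-1,0,0,0],[0,0,-1,0,0,0],[0,0,-1,0,0,0]]

```text
clock: 11.55
tool_pos: [0.5142, 0.2645, 0.1537]
ee_rot: [1.0, -0.023, 0.001, -0.0]
force: [-4.4, -2.3, 6.3]
opening: 0.0495
grip_force: 47.3
```

Emit:
arm_command:
  series:
    - [[0,0,-1,0,0,0],[0,0,-1,0,0,0],[0,0,-1,0,0,0],[0,0,-1,0,0,0]]

```text
clock: 11.95
tool_pos: [0.5143, 0.2645, 0.1537]
ee_rot: [1.0, -0.023, 0.001, -0.0]
force: [-5.8, -2.7, 11.5]
opening: 0.0495
grip_force: 48.1
```

```bash
python3 rd.py 8
```

```text
12.35 [514.278 264.469 153.716] [-6.701 -3.156 10.924 -0.338  1.259  0.035] sem [0.139 0.102 0.097 0.014 0.007 0.012] [-0.001  0.077  0.009] 0.04972939786370385
```

Emit:
arm_command:
  series:
    - [[0,0,1,0,0,0],[0,0,2,0,0,0],[0,0,2,0,0,0],[0,0,2,0,0,0],[0,0,2,0,0,0]]

```text
clock: 12.85
tool_pos: [0.5142, 0.2645, 0.1537]
ee_rot: [1.0, -0.023, 0.0, -0.0]
force: [-1.5, -1.3, 1.5]
opening: 0.0494
grip_force: 47.0
```

```bash
python3 rd.py 10
```

```text
13.35 [514.16  264.457 153.739] [-1.248 -0.44   1.64  -0.03   0.194  0.018] sem [0.173 0.148 0.168 0.015 0.017 0.014] [-0.009  0.055  0.021] 0.04950085891260213
```

Emit:
arm_command:
  series:
    - [[0,0,0.3,0,0,0],[0,0,0.3,0,0,0],[0,0,0.3,0,0,0]]
  grip_force: 20

```text
clock: 13.65
tool_pos: [0.5141, 0.2645, 0.1538]
ee_rot: [1.0, -0.023, 0.0, -0.0]
force: [0.9, -0.3, -2.2]
opening: 0.0494
grip_force: 46.6
```

Emit:
arm_command:
  series:
    - [[0,0,0.3,0,0,0],[0,0,0.3,0,0,0],[0,0,0.3,0,0,0],[0,0,0.3,0,0,0],[0,0,0.3,0,0,0],[0,0,0.3,0,0,0]]
  grip: 0.8

```text
clock: 14.25
tool_pos: [0.514, 0.2644, 0.1543]
ee_rot: [1.0, -0.023, 0.0, -0.0]
force: [-0.6, 0.5, -0.1]
opening: 0.0684
grip_force: 0.0
```

Run:
```python
from h import *
w=manip.grab_frame("wrist");st=manip.observe();save(w,"w5");s=manip.grab_frame("scene")
cv2.imwrite("pics/s5.png",cv2.resize(s["pixels"][190:310,320:480,::-1],(640,480),interpolation=cv2.INTER_CUBIC))
a=cv2.resize(w["pixels"][:,:,::-1],(480,360));b=cv2.imread("pics/s5.png")[:360]
c=np.zeros((600,800,3),np.uint8);c[:300,:400]=cv2.resize(w["pixels"][:,:,::-1],(400,300));c[:300,400:]=cv2.resize(cv2.imread("pics/s5.png"),(400,300))
c[300:]=cv2.resize(w["pixels"][180:420,120:520,::-1],(800,300));cv2.imwrite("pics/c5.png",c)
print(st["clock"],st["force"],st["opening"])
```

```text
14.3 [ 1.27372477  0.45438288 -0.28790168] 0.06806344085844919
```

View pics/c5.png

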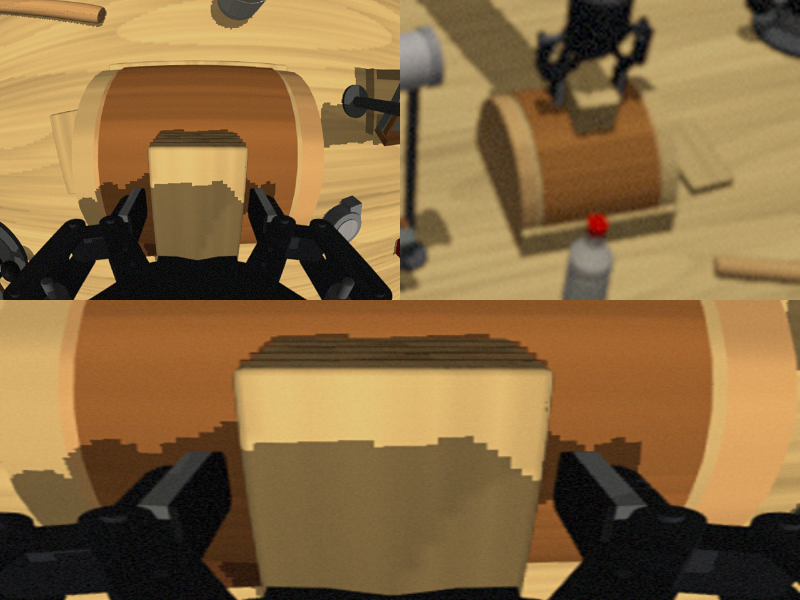

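The block is resting on the crown, open fingers clear, far top edge at about row 236. I'm retreating straight up, then I'll check how level it is.

Emit:
arm_command:
  series:
    - [[0,0,2,0,0,0],[0,0,8,0,0,0],[0,0,25,0,0,0],[0,0,55,0,0,0],[0,0,90,0,0,0],[-30,0,120,0,0,0],[-65,0,120,0,0,0],[-65,0,120,0,0,0]]
  grip: 0.9

```text
clock: 15.15
tool_pos: [0.4465, 0.2649, 0.2757]
ee_rot: [1.0, -0.022, 0.001, -0.0]
force: [-0.4, 0.6, -0.8]
opening: 0.0769
grip_force: 0.0
```

Run:
```python
from h import *
import pickle
w=manip.grab_frame("wrist");w=manip.grab_frame("wrist");pickle.dump(w,open("w6.pkl","wb"));st=manip.observe()
s=manip.grab_frame("scene");pickle.dump(s,open("s6.pkl","wb"))
print(st["clock"],st["tool_pos"],w["xyz"])
for d in manip.outline_of("wrist","block_a"):
    cs=max(cv2.findContours(d["pixels"].astype(np.uint8),0,2)[0],key=cv2.contourArea);print(round(d["p"],2),np.round(cv2.boxPoints(cv2.minAreaRect(cs))).tolist())
c=np.zeros((600,800,3),np.uint8);c[:,:]=cv2.resize(w["pixels"][120:420,120:520,::-1],(800,600),interpolation=cv2.INTER_CUBIC)
cv2.imwrite("pics/w6.png",c)
```

```text
15.25 [0.44884428 0.26454474 0.27484286] [0.52062589 0.26101187 0.41714925]
0.83 [[271.0, 80.0], [353.0, 80.0], [353.0, 223.0], [271.0, 223.0]]
0.76 [[602.0, 288.0], [639.0, 288.0], [639.0, 343.0], [602.0, 343.0]]
```

View pics/w6.png

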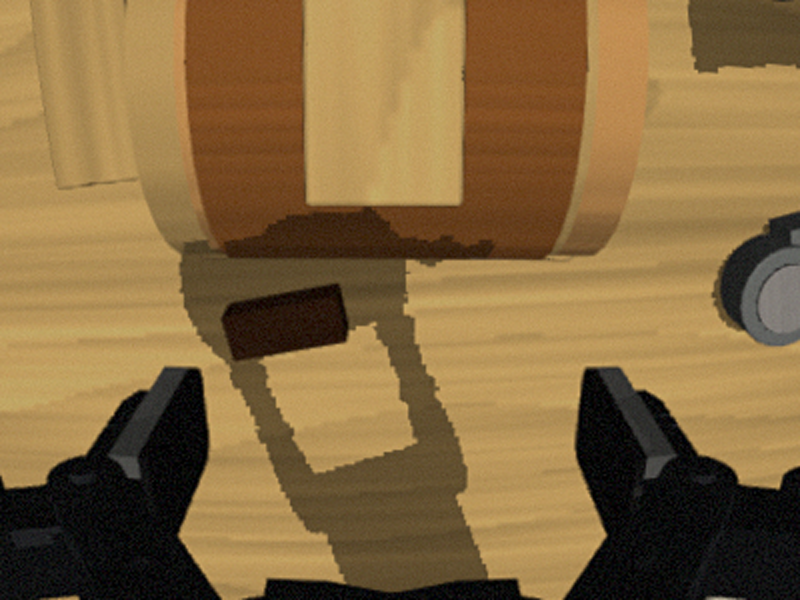

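The block lies square on the crown with its near top corners at about (274,223) and (351,223); nothing else has moved. I'll fit the tilt from the edges.

Run:
```python
from fit import *
w=pickle.load(open("w6.pkl","rb"))
g=cv2.GaussianBlur(cv2.cvtColor(w["pixels"],cv2.COLOR_RGB2HSV)[:,:,1],(3,3),0).astype(float)
def edge(p,d,n=12):  # subpixel strongest step along d
    t=np.arange(-n,n+.1,.25);q=np.array(p)+t[:,None]*np.array(d)
    v=cv2.remap(g.astype(np.float32),q[:,0].astype(np.float32)[None],q[:,1].astype(np.float32)[None],1)[0]
    k=np.argmax(abs(np.gradient(cv2.GaussianBlur(v[None],(0,0),3)[0])));return q[k]
E={"near":[edge((c,223),(0,1)) for c in range(285,345,6)],"far":[edge((c,82),(0,1)) for c in range(285,345,6)],
 "l":[edge((272.5,r),(1,0)) for r in range(95,215,10)],"r":[edge((352,r),(1,0)) for r in range(95,215,10)]}
for k in E: print(k,np.round(np.array(E[k])[:,1 if k in("near","far") else 0],1))
u=np.linspace(-1,1,61)
def res(p):
    x,y,yaw,pit,ro=p
    M=(R.from_euler("z",yaw)*R.from_euler("y",pit)*R.from_euler("x",ro)).as_matrix();r=[]
    for k in E:
        L=np.c_[.045*u,np.full(61,.025*(1 if k=="l" else -1)),np.full(61,.045)] if k in "lr" else np.c_[np.full(61,.045*(1 if k=="far" else -1)),.025*u,np.full(61,.045)]
        Q=fproj(w,L@M.T+[x,y,.145])
        a=1 if k in("near","far") else 0
        o=np.argsort(Q[:,1-a])
        for e in E[k]: r.append(np.interp(e[1-a],Q[o,1-a],Q[o,a])-e[a])
    return np.array(r)
o=least_squares(res,[.514,.264,-.05,0,0],loss="soft_l1",x_scale=.01)
print(o.x[:2],np.degrees(o.x[2:]),np.round(o.fun[::3],1))
cov=np.linalg.inv(o.jac.T@o.jac);print(np.degrees(np.sqrt(np.diag(cov)))[2:])
v=cv2.resize(w["pixels"][60:240,250:375,::-1],(500,720))[:600]
```

```text
near [222.5 222.5 222.8 223.  222.8 222.5 222.8 222.8 222.8 222.8]
far [79.  79.  79.  78.8 78.8 78.5 78.5 78.8 79.  79. ]
l [271.  271.  270.8 270.8 271.  270.8 271.  270.8 271.2 271.5 271.5 271.5]
r [352.5 352.5 352.8 352.5 352.5 352.2 352.2 352.5 352.  352.  351.8 351.5]
[0.5151 0.2595] [-2.597  -3.0848 -6.2723] [-0.3 -0.2  0.6  1.2 -0.3 -0.1 -0.7 -0.8 -0.5  0.4  0.4  0.6  0.2 -0.3
 -0.3]
[0.3706 1.8704 2.0245]
```

Emit:
arm_command:
  series:
    - [[0,30,5,-7,0,0],[0,60,5,-14,0,0],[0,85,0,-22,0,0],[0,100,-5,-30,0,0],[0,100,-5,-30,0,0],[0,100,-5,-30,0,0],[0,100,-5,-30,0,0]]

```text
clock: 16.05
tool_pos: [0.4499, 0.3638, 0.2704]
ee_rot: [0.966, -0.023, 0.007, 0.258]
force: [-0.0, 0.2, 0.4]
opening: 0.077
grip_force: 0.0
```

Run:
```python
from h import *
import pickle
w=manip.grab_frame("wrist");w=manip.grab_frame("wrist");pickle.dump(w,open("w7.pkl","wb"));st=manip.observe()
print(st["clock"],st["tool_pos"],w["xyz"])
cv2.imwrite("pics/w7.png",w["pixels"][:,:,::-1])
```

```text
16.15 [0.44995534 0.36348702 0.27146509] [0.52268426 0.43118764 0.39594062]
```

View pics/w7.png

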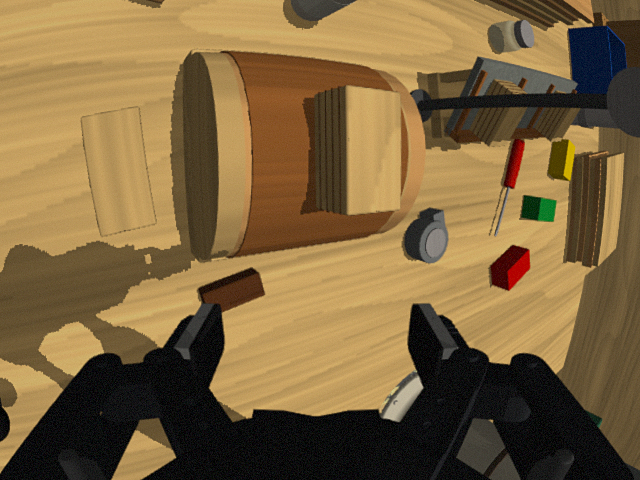

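The oblique view shows the block's side and top; top corners (347,86), (400,90), (402,211) and (345,214). I'm fitting jointly with the earlier view.

```bash
cat > tilt.py <<'E'
from fit import *
w6,w7=pickle.load(open("w6.pkl","rb")),pickle.load(open("w7.pkl","rb"))
P7=np.array([(347,86),(400,90),(402,211),(345,214)],float)
u=np.linspace(0,1,61)[:,None]
C=np.array([(.045,.025,.045),(.045,-.025,.045),(-.045,-.025,.045),(-.045,.025,.045)])
def edges(w,P):
    best=[]
    gs=[cv2.GaussianBlur(c,(0,0),.8) for c in cv2.split(w["pixels"].astype(np.float32))]
    out=[]
    for i in range(4):
        a,b=P[i],P[(i+1)%4];n=np.array([-(b-a)[1],(b-a)[0]]);n/=np.linalg.norm(n);e=[]
        for f in np.linspace(.15,.85,15):
            t=np.arange(-5,5.1,.25);q=(a+f*(b-a)+t[:,None]*n).astype(np.float32)
            gr=sum(abs(np.gradient(cv2.remap(c,q[:,0].copy()[None],q[:,1].copy()[None],1)[0])) for c in gs)
            e.append(q[np.argmax(gr)])
        out.append(np.array(e))
    return out
V=[(w6,edges(w6,np.array([(271,79),(353,79),(351.5,222.7),(271.5,222.7)],float))),(w7,edges(w7,P7))]
def model(p,w,i):
    M=(R.from_euler("z",p[2])*R.from_euler("y",p[3])).as_matrix()
    L=C[i]+u*(C[(i+1)%4]-C[i]);return fproj(w,L@M.T+[p[0],p[1],p[4]])
def res(p,V=V):
    r=[]
    for j,(w,E) in enumerate(V):
        for i in range(4):
            Q=model(p,w,i);d=Q[-1]-Q[0];n=np.array([-d[1],d[0]])/np.linalg.norm(d)
            for e in E[i]:
                k=np.argmin(((Q-e)**2).sum(1));r.append((e-Q[k])@n)
    return np.r_[r,(p[4]-.145)/.001]
for vs in(V,V[:1],V[1:]):
    o=least_squares(res,[.514,.264,-.05,0,.145],loss="soft_l1",x_scale=.01,kwargs=dict(V=vs))
    cov=np.linalg.inv(o.jac.T@o.jac);print(o.x,np.degrees(o.x[2:4]),"sd",np.degrees(np.sqrt(cov[3,3])),"rms",o.fun.std(),[round(o.fun[i*15:(i+1)*15].mean(),1) for i in range(len(o.fun)//15)])
E
python3 tilt.py
```

```text
[ 0.5129  0.264  -0.0466  0.0087  0.1424] [-2.671   0.4968] sd 0.010519415155587299 rms 0.7180898132419266 [np.float64(0.3), np.float64(1.2), np.float64(0.2), np.float64(0.4), np.float64(0.4), np.float64(-0.3), np.float64(0.5), np.float64(0.6)]
[ 0.5117  0.2643 -0.0469  0.0376  0.1412] [-2.6846  2.1555] sd 3.8466067220091533 rms 0.7080472790600628 [np.float64(-0.1), np.float64(0.6), np.float64(-0.1), np.float64(0.6)]
[ 0.5129  0.2627 -0.0456  0.0074  0.1412] [-2.6105  0.4258] sd 1.241541427226225 rms 0.8351428555076971 [np.float64(0.1), np.float64(-0.2), np.float64(0.1), np.float64(0.1)]
```

The joint fit gives a tilt of 0.5°, yaw equal to the former's, and the block centred at (0.513, 0.264). The arm is touching nothing, so I'm handing in.

```bash
python3 -c "
from plant import manip
print(manip.finish_job())"
```

```text
the job is handed in; nothing more can be done
None
```

The steel-core block (the one in the middle bay, about 0.6 kg) is balanced square across the middle of the former's crown, let go of, measured about 0.5° off level; the plain blocks were never touched, and the job is handed in.

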